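# Post the lunch tin through the sprung return hatch

## Robot

A 6-joint arm with a two-finger parallel gripper is mounted at the origin on the work surface. World frame = base frame: x ahead of the robot, y to its left, z up, the work surface at z = 0. Lengths are in m, angles in rad, forces in N, time in s.
With the tool pointing down it reaches from about 0.25 to 0.725 m from the base axis. Payload 4 kg.
Tool frame: the origin (TCP) lies midway between the tips of the shut fingers; the grasp point (between the pads) lies 19 mm behind it (bot.grip_point_offset is the distance from the TCP to the grasp point, in m); z points along the fingers, y is the line along which they close (so a half turn about z gives the same grasp; the last joint's range is limited). The gripper opens to 85 mm and grips with 20 to 120 N. Pads are 22 mm wide; open, the fingers measure 114 mm over their backs; the gripper's body (76 mm by 85 mm) begins 54 mm behind the grasp point. The pads swing forward as they close: fully open they stand 13 mm farther back than shut.
Start: joints at [1.198, 0.241, 0.005, 1.335, 0, 1.571], TCP at [0.182, 0.466, 0.231] pointing down, gripper open.
Joint ranges: [-2.72, 2.72], [-1.05, 1.87], [-1.09, 1.28], [-1.99, 2.15], [-1.42, 1.44], [-3.14, 3.14]. Speed limits (rad/s): [2.79, 2.79, 3.14, 3.14, 3.14, 3.14].

## Interface

Orientations are given as a unit quaternion [x, y, z, w].
In Python, from workcell import bot gives the robot as it stands.
- The arm moves only by the tool step_arm, never from a script. Its argument "targets" is text: rows parted by semicolons, each of 7 numbers parted by spaces: the opening, from -1 (shut) to 1 (fully open), so that 0 is half open, then the shift along the world's x, y, z normalised to -1 to 1, where 1 is 0.5 m, then the turn, a rotation vector about the world's x, y, z normalised to -1 to 1, where 1 is pi/4 rad. In form: gripper x y z wx wy wz; .... A call has 1 to 10 rows; each row is the pose to reach, as a shift and turn from the pose commanded when the call began; what a row does not reach only later rows make up. A row lasts 1/12 s, in which the tool goes at most 41.7 mm and 7.16 degrees, less where a joint would pass 70% of its speed; a pose out of reach is approached as far as the arm can. A call with a number of a shift or a turn outside -1 to 1 is refused whole. A call with a gripper value outside its range is refused whole. The fingers move at their own pace and stop on an object; the grip force is fixed at half the most. Time passes only in rows, so rows that repeat a pose let the fingers close. It gives the time, the measured TCP pose, the force, the opening and the grip force at its end, in the units of the state.
- bot.get_obs(): the state, without advancing time (a new reading comes with each control period).
- bot.camera(name): name is "side" or "top"; returns the picture (480x640x3 uint8, red, green, blue); there is no depth.
- bot.camera_info(name): a dict with "vertical_fov" (degrees; the focal length in pixels is half the picture's height over the tangent of half this angle, whatever the lens; pixels are square), "cx", "cy" (the principal point, pixels), "pose" (4x4, takes a point from camera to world coordinates). Camera axes: x right, y up, looking along -z (the intrinsics and any distortion apply to the point x, -y, -z); pixel columns grow to the right and rows downward; lengths in m; the calibration is good to about 2 mm. A picture is of the moment at which its call begins. camera_info takes no time and is no camera call.
- bot.job_done(): hands the job in; it is judged then, once.
The state is a dict: "clock": time; "joint_pos": joint angles; "joint_vel": joint speeds; "tau": joint torques, N m; "eef_pos": TCP position; "tool_rot": TCP orientation; "ft_force": force on the tool from outside, world axes, zero at the start; "ft_torque": the same for the moment, N m; "grip_width": finger opening in m; "grasp_force": force on a finger pad.
Only numpy, scipy, OpenCV 4.12 (cv2) and the standard library are available. Lean on these libraries where they do the work, as an engineer would, in place of code of your own. Each camera call takes 0.05 s, during which the arm holds its last target. There are 200 camera calls.

## Task

Draw the hatch's bolt fully open, take the lunch tin with the yellow lid, set it on the hatch's sill and push it through the red sprung flap so that it goes right inside and the flap snaps shut behind it. Then slide the bolt fully home again. Leave the other things on the counter where they are.

Things in the scene. Friction and masses are not known exactly. Their poses are not given: they have to be found in the camera images.
- tin_yellow_center (a point): The lunch tin to post: a closed steel box with a yellow lid, 110 long (its x) by 50 wide (its y) by 40 high, 0.24 kg, lying flat on the counter at the start; it stays shut and is alike end for end. The point is its centre, 20 above its underside.
- tin_blue_center (a point): A bystander: a tin of the same sizes with a blue lid; the point is its centre. The two tins swap places at random.
- mouth (a point): On the fixed green tiffin return hatch: middle of the inner edge of its sill, level with the sill's top, 98 above the counter. Its x points level into the hatch (the way to push), y to the left as one looks in, z up. The other hatch entries give places in mm along these axes from this point. The bolt's bar crosses at x = -10.
- sill_mid (a point): Middle of the hatch's flat metal sill, on its top, at x = -75 from the mouth. The sill runs from x = -150 to 0, y = -55 to 55. Only two steel guides, 50 high, stand on it, flaring from 76 apart at x = -20 to about 88 apart at x = -53; from x = -20 on, walls 57 high and 76 apart bound the passage (the -y one is clear plastic).
- ramp_mid (a point): Point on the hatch's slippery white inner floor, at x = 88 from the mouth. It falls 25 degrees from x = 0 to an end wall at x = 195, under a clear roof (to 57 above the sill) from x = 36 on: upright fingers get no farther. A tin tips on to it when its middle passes x = 0 but may hang there: push until its rear is 15 to 25 past x = 0; then it slides to the end, clear of the flap.
- flap (a joint): Angle (rad) of the red flap, 70 wide, 58 long, hinged on a level rod at its upper edge (50 above the sill, x = 45 from the mouth). 0: shut, lower edge leaning out to x = 20; grows to 2.1 as it swings inward and up. A light spring (under 1 N at its lower edge) snaps it shut.
- bolt (a joint): Travel (m) of the hatch's slide bolt: 0 fully home (its round bar, 12 thick, crosses the mouth 18 above the sill and bars a tin's way), 0.060 fully drawn (mouth clear). It opens along the hatch's -y, against about 2 N of friction, and stays where it is left. It starts home or up to 8 mm short of it.
- bolt_knob (a point): The bolt's orange upright knob, a round post 16 thick, at x = -10 and y = -95 (home) to -155 (drawn) from the mouth. The point is on its axis, 52 above the sill, 16 below its top. Below it the bar and dark bracket reach 27 above the sill. The hatch's wall, 57 above the sill, begins 51 from the knob's axis when the bolt is home.
- tiers: A bystander: three round steel tiffin tiers, stacked and latched together, 108 across, 144 high; origin under its centre.
- pan_lip (a point): A bystander: small aluminium dustpan 250 long, 150 wide, with an orange spring clip pinching its rear edge; the point is 15 inside the middle of its front lip, and its handle points away from the robot.
- screwdriver: A bystander: crosshead screwdriver with a red handle, 200 long, lying.
- hex_key: A bystander: chrome hex key, 110 by 35, lying flat.
- tumbler: A bystander: upright steel tumbler, 72 across, 100 high; origin under its centre.
Mind the look-alikes: they are no part of the job. Leave any orange or turquoise look-alike of the part that bears tin_yellow_center alone.

How it is judged:
By the outcome, as a careful person would: the job done as asked, in the order asked, and still so for the second after the job is handed in, with the robot touching nothing.
It also fails if it takes over 64 s, if anything falls off the work surface, if the arm or the gripper's body presses on something with over 40 N, if the wrist force passes 120 N, or if a joint passes its speed limit or range.

## Working session

There is one attempt and no reset: what is moved stays moved. The work goes in short steps, Python scripts to look and compute and a tool call to move; the robot and the scene stay as the last step left them, time stands still between calls to the robot, and variables do not carry over. Pictures are saved under pics/ and viewed, at most 10 in all, crops included, and the job is handed in when it is done.

Besides the shell and the picture viewer there is one more tool, called after "Emit:" as name(argument=value, ...), one argument or row to a line, values as JSON. step_arm: Moves the arm, as the interface text tells. Scaled input: -1 to 1 covers 0.5 m each way for a shift and pi/4 rad each way for a turn. Its arguments: {"type":"object","properties":{"targets":{"type":"string"}},"required":["targets"]}

```bash
mkdir -p pics
python3 - <<'E'
from workcell import bot
import cv2
for n in("top","side"):
    cv2.imwrite(f"pics/{n}0.png",bot.camera(n)[:,:,::-1]); i=bot.camera_info(n); print(n,i)
o=bot.get_obs(); print(o)
E
```

```text
top {'vertical_fov': 53.33593658217029, 'cx': 323.2817286457587, 'cy': 233.0043793458359, 'pose': array([[-0.02425316,  0.99610603, -0.0847618 ,  0.38099102],
       [-0.99962612, -0.0252347 , -0.01052771, -0.08436378],
       [-0.01262565,  0.08447478,  0.99634563,  1.14620961],
       [ 0.        ,  0.        ,  0.        ,  1.        ]])}
side {'vertical_fov': 46.903284247552236, 'cx': 319.8914813403152, 'cy': 232.16968593108135, 'pose': array([[-0.80552287,  0.45553617, -0.3789719 , -0.0928219 ],
       [-0.59246172, -0.60721942,  0.52940881,  0.65682895],
       [ 0.01104577,  0.65097725,  0.75901687,  1.22745391],
       [ 0.        ,  0.        ,  0.        ,  1.        ]])}
{'clock': 0.1, 'joint_pos': array([1.19799115e+00, 2.41321109e-01, 3.87395035e-03, 1.33518287e+00,
       1.44984302e-05, 1.57078228e+00]), 'joint_vel': array([ 0.00269794, -0.00240746,  0.00195289, -0.0005422 ,  0.0002702 ,
        0.00181272]), 'tau': array([-3.06597522e-04, -3.73137546e+01,  2.53010005e+01,  1.08716244e-02,
        1.96086194e-05, -4.40482722e-06]), 'eef_pos': array([0.18190978, 0.46514282, 0.23051595]), 'tool_rot': array([ 1.85318035e-01,  9.82678170e-01, -8.99622888e-04, -1.77045172e-04]), 'ft_force': array([ 0.65969911,  0.14748381, -0.27755979]), 'ft_torque': array([ 0.00549582, -0.06561861, -0.00963552]), 'grasp_force': 0.0, 'grip_width': 0.08541379546467993}
```

View pics/top0.png

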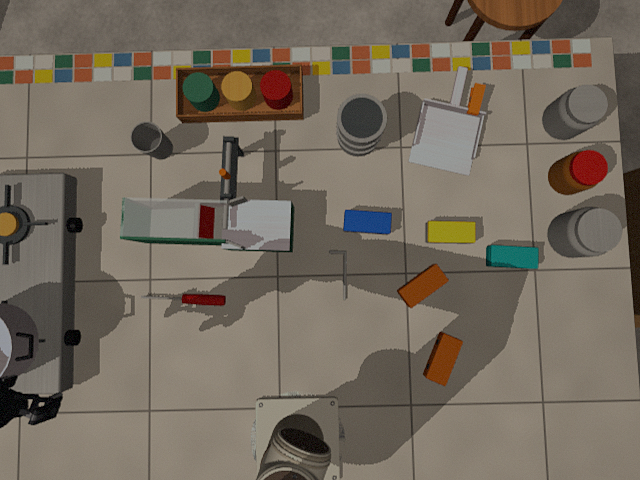

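View pics/side0.png

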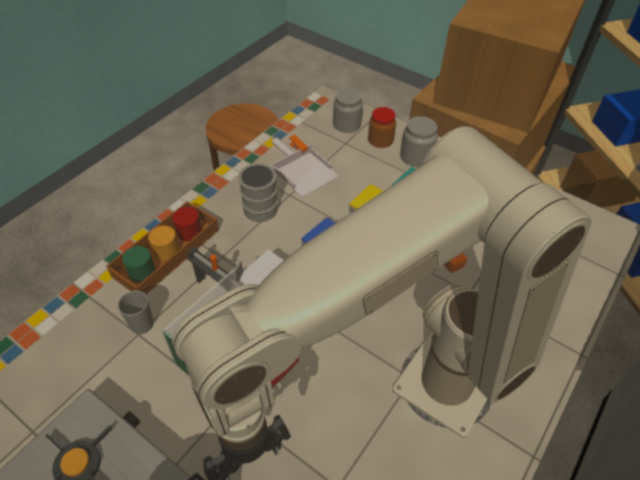

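Tin candidates in the top view: yellow (451,232), blue (368,222), turquoise (513,257), orange (422,286) and orange (443,359). By the description I choose the yellow one at (451,232). The hatch opens to the right: sill at about (258,225), red flap (207,221), orange knob (223,172), with hatch +x pointing left in the image (world +y).

```bash
cat > h.py <<'E'
import numpy as np, cv2
from workcell import bot
def cam(n):
    i=bot.camera_info(n); return 240/np.tan(np.radians(i["vertical_fov"]/2)),i["cx"],i["cy"],np.array(i["pose"])
def ray(n,u,v,z):
    f,cx,cy,P=cam(n); d=P[:3,:3]@np.array([(u-cx)/f,-(v-cy)/f,-1]); return P[:3,3]+d*(z-P[2,3])/d[2]
def proj(n,p):
    f,cx,cy,P=cam(n); q=P[:3,:3].T@(np.array(p)-P[:3,3]); return np.array([cx-f*q[0]/q[2],cy+f*q[1]/q[2]])
E
python3 - <<'E'
from h import *
im=cv2.imread("pics/top0.png"); hsv=cv2.cvtColor(im,cv2.COLOR_BGR2HSV)
m=cv2.inRange(hsv,(22,120,80),(35,255,255)); m[:200]=0; m[260:]=0; m[:,:400]=0; m[:,500:]=0
c=max(cv2.findContours(m,0,2)[0],key=cv2.contourArea); r=cv2.minAreaRect(c); print(r)
b=cv2.boxPoints(r); w=np.array([ray("top",*p,.04) for p in b]); print(w.round(4), w.mean(0).round(4),np.linalg.norm(w-np.roll(w,1,0),axis=1))
print("base proj",proj("top",[0,0,0]))
a=cv2.resize(im[120:270,110:310],None,fx=4,fy=4,interpolation=2); cv2.imwrite("pics/hatch.png",a)
a=cv2.resize(im[195:285,330:550],None,fx=3.6,fy=3.6,interpolation=2); cv2.imwrite("pics/tin.png",a)
E
```

```text
((451.5, 231.5), (21.0, 47.0), 90.0)
[[ 0.4969 -0.3164  0.04  ]
 [ 0.4941 -0.4251  0.04  ]
 [ 0.4454 -0.4226  0.04  ]
 [ 0.4481 -0.3144  0.04  ]] [ 0.4711 -0.3696  0.04  ] [0.04886549 0.10870218 0.04881346 0.10830047]
base proj [297.19928032 438.86696619]
```

View pics/hatch.png

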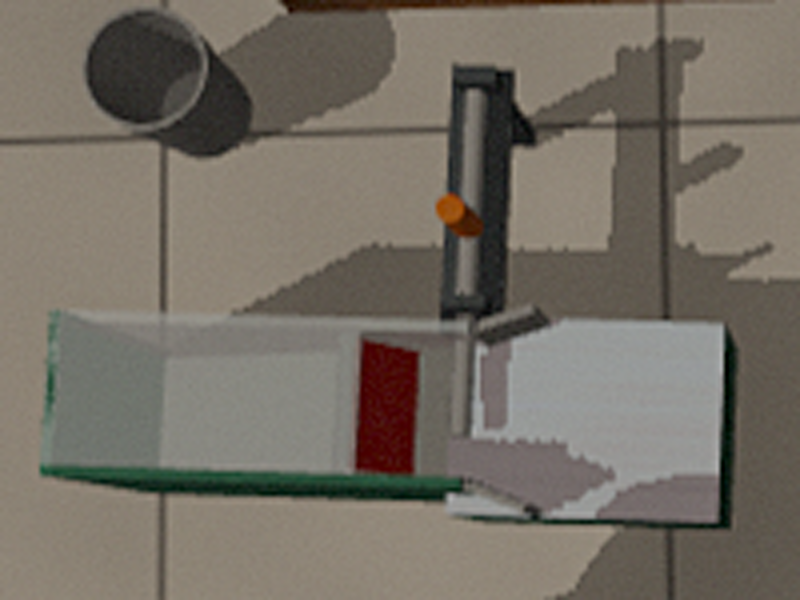

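View pics/tin.png

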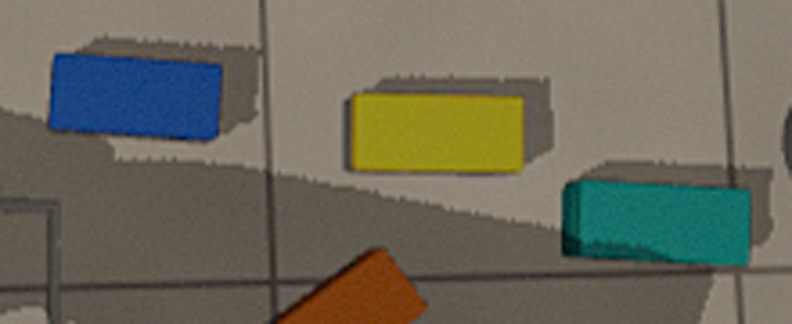

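The hatch crop shows the sill corners at crop (724,322) and (719,524), the knob top at (451,209) and the bar crossing at x≈463. The tin crop confirms a plain yellow-lidded tin with corners (352,94), (524,97), (523,172), (350,170).

Run:
```python
from h import *
H=lambda u,v,z: ray("top",u/4+110-.375,v/4+120-.375,z)
A=H(724,322,.098);B=H(719,524,.098);C=H(447,514,.098)
print("sill corners",A.round(4),B.round(4),C.round(4),np.linalg.norm(A-B),np.linalg.norm(B-C))
K=H(451,209,.166);print("knob",K.round(4))
w=np.array([ray("top",u/3.6+330-.36,v/3.6+195-.36,.04) for u,v in [(352,94),(524,97),(523,172),(350,170)]])
print("tin",w.round(4),w.mean(0).round(4)); e=(w[1]-w[0]+w[2]-w[3]); print("tin yaw deg",np.degrees(np.arctan2(-e[1]*-1,e[0])))
yd=(A-B)/np.linalg.norm(A-B) # hatch -y
f=np.array([-yd[1],yd[0],0]); f=f if f[1]>0 else -f
ang=np.degrees(np.arctan2(f[1],f[0])); f2=(C-B)/np.linalg.norm(C-B); print("push angle",ang,np.degrees(np.arctan2(f2[1],f2[0])))
for g in (f,f2):
    l=np.array([-g[1],g[0],0]); mouth=(A+B)/2+.150*g; r=K-mouth; print("mouth",mouth.round(4),"C local",(C-mouth)@g,(C-mouth)@l,"knob local",r@g,r@l)
```

```text
sill corners [ 0.5451 -0.0027  0.098 ] [0.4332 0.0021 0.098 ] [0.4424 0.1518 0.098 ] 0.11200220715069145 0.1499976008188767
knob [0.5977 0.1334 0.166 ]
tin [[ 0.4975 -0.3151  0.04  ]
 [ 0.4927 -0.4255  0.04  ]
 [ 0.4444 -0.4224  0.04  ]
 [ 0.4485 -0.3117  0.04  ]] [ 0.4708 -0.3687  0.04  ]
tin yaw deg -92.29039915843433
push angle 87.5351138272634 86.47168243288814
mouth [0.4956 0.1496 0.098 ] C local -2.8234601907204364e-05 0.053217251065156373 knob local -0.011735196385366629 -0.1026957446760762
mouth [0.4984 0.1494 0.098 ] C local -0.001041741223332696 0.05599145800723443 knob local -0.009853048433132503 -0.10011195662697372
```

Emit:
step_arm(
  targets="-0.06 0.58 -0.466 0.08 0 0 -1; -0.06 0.58 -0.466 0.08 0 0 -1; -0.06 0.58 -0.466 0.08 0 0 -1; -0.06 0.58 -0.466 0.08 0 0 -1; -0.06 0.58 -0.466 0.08 0 0 -1; -0.06 0.58 -0.466 0.08 0 0 -1; -0.06 0.58 -0.466 0.08 0 0 -1; -0.06 0.58 -0.466 0.08 0 0 -1; -0.06 0.58 -0.466 0.08 0 0 -1; -0.06 0.58 -0.466 0.08 0 0 -1",
)

```text
clock: 0.93
eef_pos: [0.4771, 0.2281, 0.2712]
tool_rot: [0.551, 0.835, 0.0, 0.002]
ft_force: [-1.2, 1.2, 0.1]
grip_width: 0.0403
grasp_force: 0.0
```

Emit:
step_arm(
  targets="-0.06 0.252 -0.2 0 0 0 -0.59; -0.06 0.252 -0.2 0 0 0 -0.59; -0.06 0.252 -0.2 0 0 0 -0.59; -0.06 0.252 -0.2 0 0 0 -0.59; -0.06 0.252 -0.2 0 0 0 -0.59; -0.06 0.252 -0.2 -0.1 0 0 -0.59; -0.06 0.252 -0.2 -0.1 0 0 -0.59; -0.06 0.252 -0.2 -0.1 0 0 -0.59",
)

```text
clock: 1.6
eef_pos: [0.5948, 0.1323, 0.2167]
tool_rot: [0.725, 0.689, -0.004, -0.003]
ft_force: [-0.2, -0.2, -0.4]
grip_width: 0.0403
grasp_force: 0.0
```

Run:
```python
from h import *
o=bot.get_obs(); print(o["eef_pos"],o["tool_rot"],o["ft_force"],o["joint_pos"])
R=lambda n:bot.camera(n)[:,:,::-1]
a=cv2.resize(R("top")[100:250,160:310],None,fx=4,fy=4,interpolation=2)[:600,:400]
s=cv2.resize(R("side")[200:350,130:230],None,fx=4,fy=4,interpolation=2)
cv2.imwrite("pics/k1.png",np.hstack([a,s]))
```

```text
[0.59480572 0.1322551  0.21674397] [ 0.7246721   0.68907416 -0.00442878 -0.00274494] [-0.22678464 -0.21695749 -0.36075339] [2.18721517e-01 4.76589484e-01 3.08981961e-01 1.41360883e+00
 1.39074362e-04 1.83986620e+00]
```

View pics/k1.png

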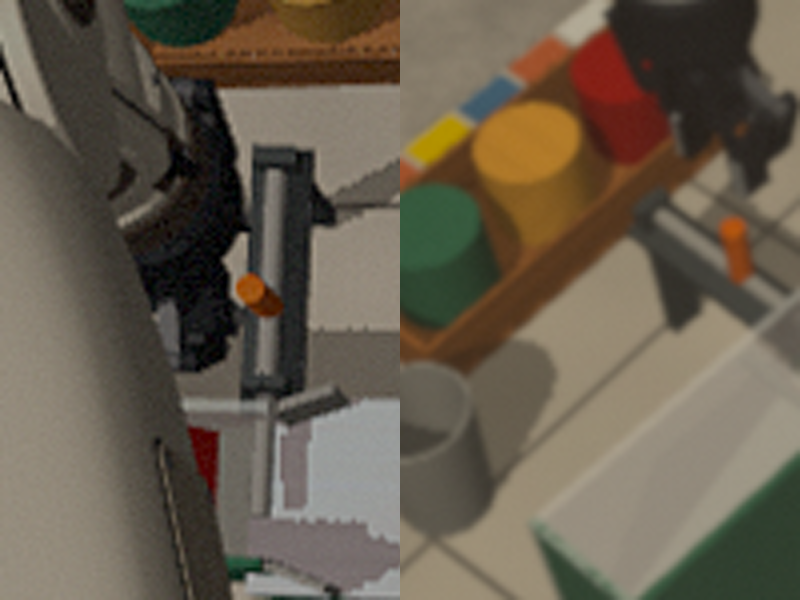

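Run:
```python
from h import *
print(ray("side",333/4+130-.4,226/4+200-.4,.166), proj("side",[.5977,.1334,.166]))
print(proj("top",[.5948,.1323,.2167]),proj("side",[.5948,.1323,.2167]))
# knob top in new top crop (251,288)
print(ray("top",251/4+160-.4,288/4+100-.4,.166))
```

```text
[0.59990512 0.13436283 0.166     ] [213.78971116 256.27857361]
[217.24601106 167.88390862] [212.12355768 243.28862427]
[0.59829641 0.13348084 0.166     ]
```

Emit:
step_arm(
  targets="-0.06 0.004 0 -0.06 0 0 0; -0.06 0.004 0 -0.12 0 0 0; -0.06 0.004 0 -0.166 0 0 0; -0.06 0.004 0 -0.166 0 0 0; -0.06 0.004 0 -0.166 0 0 0",
)

```text
clock: 2.12
eef_pos: [0.6002, 0.1333, 0.1396]
tool_rot: [0.724, 0.689, 0.0, 0.0]
ft_force: [-0.4, 0.5, 1.1]
grip_width: 0.0404
grasp_force: 0.0
```

Emit:
step_arm(
  targets="-0.06 0.03 -0.002 0 0 0 0; -0.06 0.06 -0.004 0 0 0 0; -0.06 0.08 -0.004 0 0 0 0; -0.06 0.1 -0.006 0 0 0 0; -0.06 0.11 -0.006 0 0 0 0; -0.06 0.116 -0.006 0 0 0 0; -0.06 0.12 -0.006 0 0 0 0; -0.06 0.124 -0.006 0 0 0 0; -0.06 0.128 -0.006 0 0 0 0; -0.06 0.128 -0.006 0 0 0 0",
)

```text
clock: 2.95
eef_pos: [0.6643, 0.1298, 0.1388]
tool_rot: [0.725, 0.689, 0.0, 0.0]
ft_force: [-1.0, 0.1, 0.2]
grip_width: 0.04
grasp_force: 0.4
```

Emit:
step_arm(
  targets="-0.06 0.003 0 0 0 0 0; -0.06 0.006 0 0 0 0 0; -0.06 0.006 0 0 0 0 0",
)

```text
clock: 3.2
eef_pos: [0.6645, 0.1298, 0.1384]
tool_rot: [0.725, 0.689, -0.002, -0.002]
ft_force: [-7.8, -0.6, 5.2]
grip_width: 0.04
grasp_force: 4.3
```

Emit:
step_arm(
  targets="-0.06 0.003 0 0 0 0 0; -0.06 0.006 0 0 0 0 0; -0.06 0.006 0 0 0 0 0",
)

```text
clock: 3.45
eef_pos: [0.6646, 0.1298, 0.1382]
tool_rot: [0.725, 0.689, -0.004, -0.004]
ft_force: [-16.2, 0.4, 8.3]
grip_width: 0.0403
grasp_force: 7.9
```

Emit:
step_arm(
  targets="-0.06 -0.022 0 0 0 0 0; -0.06 -0.022 0 0.08 0 0 0; -0.06 -0.022 0 0.16 0 0 0; 0.2 -0.022 0 0.24 0 0 0; 1 -0.022 0 0.29 0 0 0; 1 -0.022 -0.08 0.29 0 0 0; 1 -0.022 -0.16 0.29 0 0 0; 1 -0.06 -0.24 0.29 0 0 0; 1 -0.1 -0.32 0.29 0 0 0; 1 -0.14 -0.4 0.29 0 0 0",
)

```text
clock: 4.28
eef_pos: [0.6037, -0.0643, 0.2829]
tool_rot: [0.725, 0.689, 0.0, 0.001]
ft_force: [0.6, -1.0, 0.5]
grip_width: 0.0855
grasp_force: 0.0
```

Emit:
step_arm(
  targets="1 -0.258 -0.598 0 0 0 0; 1 -0.258 -0.598 0 0 0 0; 1 -0.258 -0.598 0 0 0 0; 1 -0.258 -0.598 0 0 0 0; 1 -0.258 -0.598 0 0 0 0; 1 -0.258 -0.598 0 0 0 0; 1 -0.258 -0.598 0 0 0 0; 1 -0.258 -0.598 0 0 0 0; 1 -0.258 -0.598 0 0 0 0; 1 -0.258 -0.598 -0.08 0 0 0",
)

```text
clock: 5.12
eef_pos: [0.4777, -0.367, 0.2511]
tool_rot: [0.726, 0.687, 0.001, 0.009]
ft_force: [1.9, -0.8, 1.1]
grip_width: 0.0855
grasp_force: 0.0
```

Emit:
step_arm(
  targets="1 0 0 -0.08 0 0 0; 1 0 0 -0.16 0 0 0; 1 0 0 -0.24 0 0 0; 1 0 0 -0.3 0 0 0; 1 0 0 -0.3 0 0 0; 1 0 0 -0.3 0 0 0",
)

```text
clock: 5.62
eef_pos: [0.4741, -0.3605, 0.0919]
tool_rot: [0.725, 0.689, -0.0, -0.002]
ft_force: [0.2, 0.1, -0.1]
grip_width: 0.0853
grasp_force: 0.0
```

Run:
```python
from h import *
o=bot.get_obs(); print(o["eef_pos"],o["tool_rot"],o["joint_pos"])
t=bot.camera("top")[:,:,::-1]; s=bot.camera("side")[:,:,::-1]
a=cv2.resize(t[160:310,380:530],None,fx=4,fy=4,interpolation=2)[:,100:500]
b=cv2.resize(t[120:270,180:280],None,fx=4,fy=4,interpolation=2)
cv2.imwrite("pics/g1.png",np.hstack([a,b]))
```

```text
[ 0.47413117 -0.36054079  0.09191527] [ 7.24749393e-01  6.89009671e-01 -3.63825382e-04 -1.96417424e-03] [-6.50093298e-01  5.20853988e-01  4.61787751e-02  1.10011527e+00
 -9.01848474e-05  9.71252292e-01]
```

View pics/g1.png

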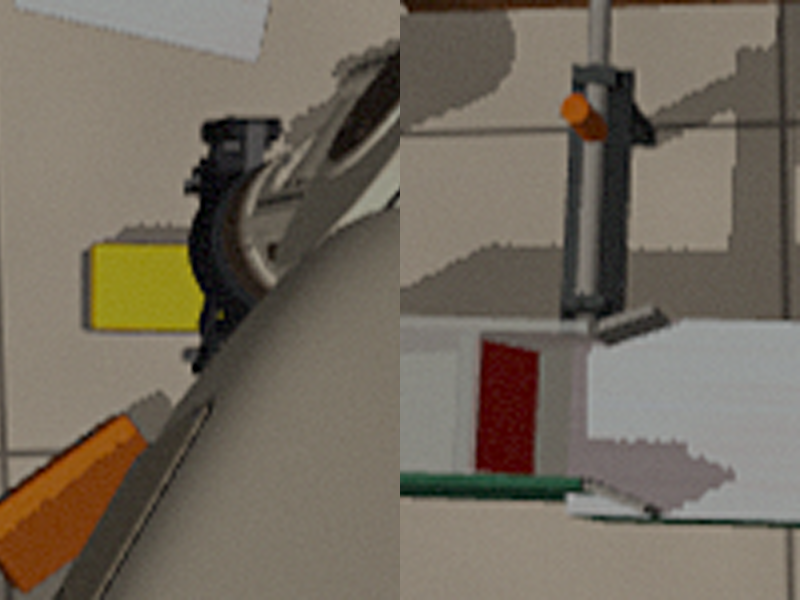

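The bolt is fully drawn: the knob is at crop (577,107) and the mouth is clear. The gripper is over the yellow tin with a clear gap to the orange block, so I descend and grip.

Emit:
step_arm(
  targets="1 -0.007 -0.016 -0.04 0 0 0; 1 -0.007 -0.016 -0.09 0 0 0; 1 -0.007 -0.016 -0.14 0 0 0; 1 -0.007 -0.016 -0.174 0 0 0; 1 -0.007 -0.016 -0.174 0 0 0; 0.16 -0.007 -0.016 -0.174 0 0 0; -0.1 -0.007 -0.016 -0.174 0 0 0; -0.3 -0.007 -0.016 -0.174 0 0 0; -0.3 -0.007 -0.016 -0.174 0 0 0; -0.3 -0.007 -0.016 -0.174 0 0 0",
)

```text
clock: 6.55
eef_pos: [0.4735, -0.3711, 0.0094]
tool_rot: [0.725, 0.689, 0.0, 0.003]
ft_force: [-0.8, 0.2, 5.4]
grip_width: 0.0492
grasp_force: 64.2
```

Emit:
step_arm(
  targets="-0.3 0 0 0.04 0 0 0; -0.3 0 0 0.1 0 0 0; -0.3 0 0 0.18 0 0 0; -0.3 0 0 0.26 0 0 0; -0.3 0 0 0.34 0 0 0; -0.3 0 0 0.38 0 0 0; -0.3 0 0 0.38 0 0 0",
)

```text
clock: 7.13
eef_pos: [0.4744, -0.3718, 0.2044]
tool_rot: [0.725, 0.689, 0.001, 0.007]
ft_force: [1.0, -0.7, -1.8]
grip_width: 0.0494
grasp_force: 63.4
```

Emit:
step_arm(
  targets="-0.3 0.02 0.06 0 0 0 0; -0.3 0.03 0.12 0 0 0 0; -0.3 0.04 0.18 0 0 0 0; -0.3 0.04 0.24 0 0 0 0; -0.3 0.04 0.31 0 0 0 0; -0.3 0.04 0.38 0 0 0 0; -0.3 0.04 0.45 0 0 0 0; -0.3 0.04 0.52 0 0 0 0; -0.3 0.04 0.58 0 0 0 0; -0.3 0.04 0.64 0 0 0 0",
)

```text
clock: 7.97
eef_pos: [0.4905, -0.0478, 0.1957]
tool_rot: [0.725, 0.689, -0.0, -0.0]
ft_force: [1.0, 0.6, -2.3]
grip_width: 0.0493
grasp_force: 63.3
```

Emit:
step_arm(
  targets="-0.3 0.006 0.06 0 0 0 0; -0.3 0.006 0.12 0 0 0 0; -0.3 0.006 0.18 0 0 0 0; -0.3 0.006 0.22 0 0 0 0; -0.3 0.006 0.22 0 0 0 0; -0.3 0.006 0.22 -0.05 0 0 0; -0.3 0.006 0.22 -0.1 0 0 0; -0.3 0.006 0.22 -0.15 0 0 0; -0.3 0.006 0.22 -0.167 0 0 0; -0.3 0.006 0.22 -0.167 0 0 0",
)

```text
clock: 8.8
eef_pos: [0.4918, 0.0597, 0.11]
tool_rot: [0.725, 0.689, -0.003, -0.002]
ft_force: [-1.0, -0.2, -3.1]
grip_width: 0.0492
grasp_force: 63.2
```

Run:
```python
from h import *
o=bot.get_obs(); print(o["eef_pos"],o["tool_rot"],o["ft_force"])
t=bot.camera("top")[:,:,::-1]; s=bot.camera("side")[:,:,::-1]
a=cv2.resize(t[150:300,190:290],None,fx=4,fy=4,interpolation=2)
b=cv2.resize(s[210:360,190:290],None,fx=4,fy=4,interpolation=2)
cv2.imwrite("pics/p1.png",np.hstack([a,b]))
```

```text
[0.49176528 0.05969176 0.1100479 ] [ 0.72499999  0.68874046 -0.00279155 -0.00194866] [-1.00309117 -0.18696425 -3.05977514]
```

View pics/p1.png

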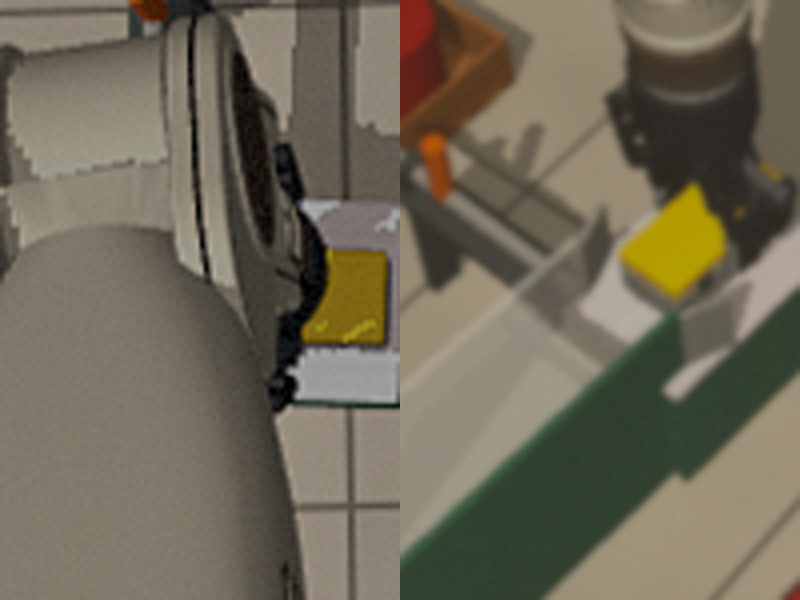

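Held over the sill, the tin is square and centred between the guides: rear edge at full-frame (287,212)–(287,236), sill rows 201–250. Next I set it down, release, rise and move behind it.

Emit:
step_arm(
  targets="-0.3 0.002 0 -0.003 0 0 0; -0.3 0.002 0 -0.006 0 0 0; -0.3 0.002 0 -0.006 0 0 0; 0.4 0.002 0 -0.006 0 0 0; 0.8 0.002 0 -0.006 0 0 0; 0.8 0.002 0 -0.006 0 0 0; 0.8 0.002 0 -0.006 0 0 0; 0.8 0.002 0 0.05 0 0 0; 0.8 0.002 0 0.12 0 0 0; 0.8 0.002 0 0.16 0 0 0",
)

```text
clock: 9.73
eef_pos: [0.4964, 0.0606, 0.1957]
tool_rot: [0.725, 0.689, 0.001, 0.001]
ft_force: [0.5, -0.3, 1.6]
grip_width: 0.0766
grasp_force: 0.0
```

Emit:
step_arm(
  targets="0.8 0 0 0 0 0 0; -1 -0.006 -0.06 0.01 0 0 0; -1 -0.008 -0.12 0.01 0 0 0; -1 -0.008 -0.16 0.01 0 0 0; -1 -0.008 -0.16 0.01 0 0 0; -1 -0.008 -0.16 0.01 0 0 0; -1 -0.008 -0.16 0.01 0 0 0; -1 -0.008 -0.16 0.01 0 0 0",
)

```text
clock: 10.4
eef_pos: [0.4914, -0.0187, 0.1975]
tool_rot: [0.724, 0.689, -0.0, -0.0]
ft_force: [0.3, 0.3, 0.8]
grip_width: 0.0003
grasp_force: 0.0
```

Run:
```python
from h import *
o=bot.get_obs(); print(o["eef_pos"],o["tool_rot"],o["ft_force"],o["grip_width"])
s=bot.camera("side")[:,:,::-1]; t=bot.camera("top")[:,:,::-1]
a=cv2.resize(t[150:300,190:290],None,fx=4,fy=4,interpolation=2)
b=cv2.resize(s[210:360,190:290],None,fx=4,fy=4,interpolation=2)
cv2.imwrite("pics/p2.png",np.hstack([a,b]))
```

```text
[ 0.49138949 -0.01874469  0.19747645] [ 7.24471435e-01  6.89304746e-01 -7.57672773e-05 -3.17860721e-04] [0.28671593 0.29790141 0.76212472] 0.0002784350078020793
```

View pics/p2.png

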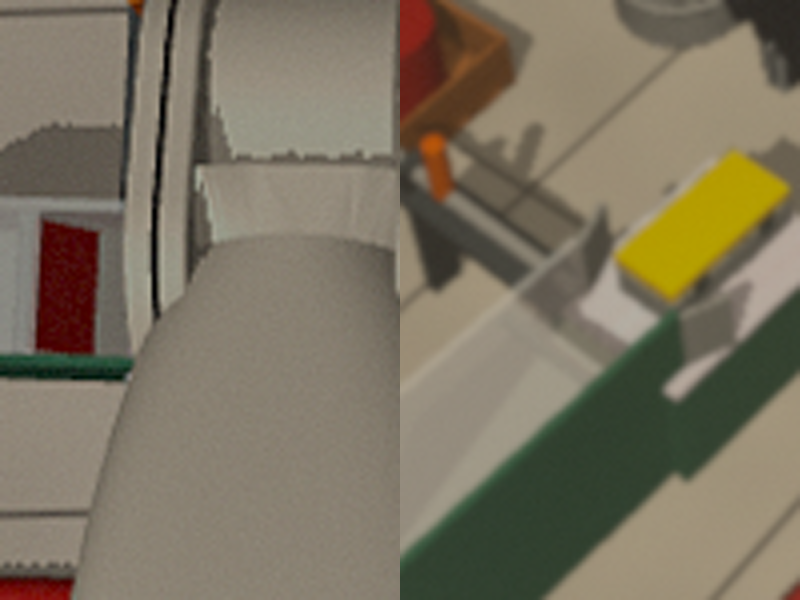

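The tin sits flat on the sill, aligned with the passage (side crop lid corners (617,255), (670,300), (790,190), (738,152)). I'll measure it from those.

Run:
```python
from h import *
M=np.array([.4978,.1495]);a=np.radians(87);g=np.array([np.cos(a),np.sin(a)]);l=np.array([-g[1],g[0]])
w=[]
for u,v in [(617,255),(670,300),(790,190),(738,152)]:
    p=ray("side",(u-400)/4+190-.4,v/4+210-.4,.138)[:2]; w.append(p); print(p.round(4),((p-M)@g).round(4),((p-M)@l).round(4))
print(np.mean(w,0))
for x in(-.165,-.05,.005,.007,.0): print(x,M+x*g)
```

```text
[0.521  0.1144] -0.0338 -0.025
[0.4734 0.1205] -0.0302 0.0228
[0.468  0.0121] -0.1388 0.0225
[0.5134 0.0079] -0.1405 -0.023
[0.49395368 0.0637468 ]
-0.165 [ 0.48916457 -0.01527387]
-0.05 [0.4951832  0.09956852]
0.005 [0.49806168 0.15449315]
0.007 [0.49816635 0.15649041]
0.0 [0.4978 0.1495]
```

Emit:
step_arm(
  targets="-1 -0.002 0 -0.06 0 0 0; -1 -0.002 0 -0.12 0 0 0; -1 -0.002 0 -0.175 0 0 0; -1 -0.002 0 -0.175 0 0 0; -1 0 0.03 -0.175 0 0 0; -1 0.001 0.05 -0.175 0 0 0; -1 0.002 0.07 -0.175 0 0 0; -1 0.003 0.09 -0.175 0 0 0; -1 0.004 0.11 -0.175 0 0 0; -1 0.005 0.13 -0.175 0 0 0",
)

```text
clock: 11.33
eef_pos: [0.4947, 0.0464, 0.1113]
tool_rot: [0.725, 0.689, 0.001, 0.001]
ft_force: [0.5, -1.3, 0.5]
grip_width: -0.0002
grasp_force: 0.9
```

Emit:
step_arm(
  targets="-1 0.001 0.02 0 0 0 0; -1 0.002 0.04 0 0 0 0; -1 0.003 0.06 0 0 0 0; -1 0.003 0.08 0 0 0 0; -1 0.004 0.1 0 0 0 0; -1 0.004 0.1 0 0 0 0",
)

```text
clock: 11.83
eef_pos: [0.4961, 0.0978, 0.1103]
tool_rot: [0.724, 0.69, 0.001, -0.001]
ft_force: [0.1, 0.7, -0.3]
grip_width: 0.0002
grasp_force: 0.0
```

Emit:
step_arm(
  targets="-1 0.001 0.02 0 0 0 0; -1 0.002 0.04 0 0 0 0; -1 0.002 0.06 0 0 0 0; -1 0.003 0.08 0 0 0 0; -1 0.004 0.1 0 0 0 0; -1 0.004 0.116 0 0 0 0; -1 0.004 0.118 0 0 0 0; -1 0.004 0.118 0 0 0 0",
)

```text
clock: 12.5
eef_pos: [0.4979, 0.1552, 0.1102]
tool_rot: [0.724, 0.689, -0.0, 0.0]
ft_force: [0.4, 0.7, -0.1]
grip_width: -0.0
grasp_force: 0.0
```

Run:
```python
from h import *
o=bot.get_obs(); print(o["eef_pos"],o["tool_rot"],o["ft_force"])
s=bot.camera("side")[:,:,::-1]; t=bot.camera("top")[:,:,::-1]
a=cv2.resize(t[150:300,120:220],None,fx=4,fy=4,interpolation=2)
b=cv2.resize(s[250:400,150:250],None,fx=4,fy=4,interpolation=2)
cv2.imwrite("pics/p3.png",np.hstack([a,b]))
```

```text
[0.4979307  0.15517902 0.11023986] [ 7.24397578e-01  6.89382438e-01 -5.96619626e-05  4.39742176e-06] [ 0.39532932  0.69232371 -0.08157086]
```

View pics/p3.png

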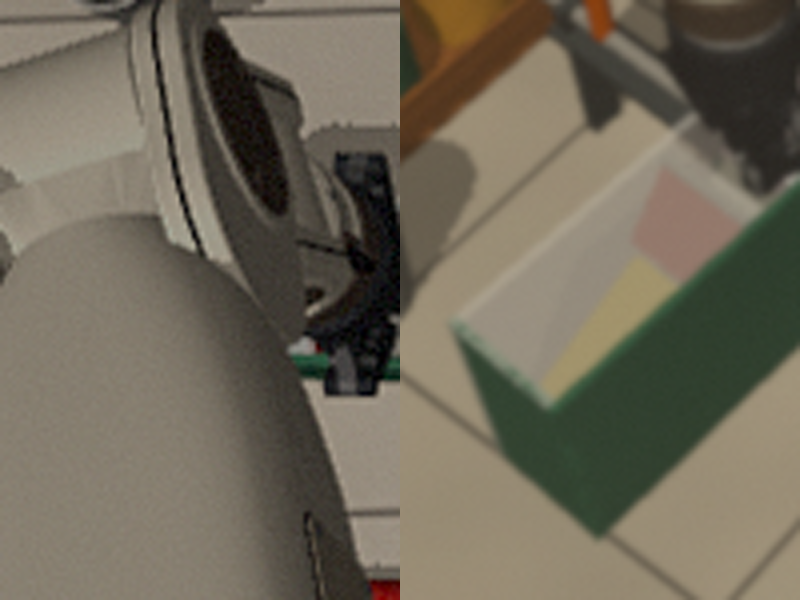

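The tin lies at the far end under the clear roof (yellow at crop (600,330)) and the red flap hangs shut behind it. Now I retract, rise and go to the knob.

Emit:
step_arm(
  targets="-1 -0.002 -0.04 0 0 0 0; -1 -0.004 -0.08 0 0 0 0; -1 -0.004 -0.08 0.08 0 0 0; -1 -0.004 -0.08 0.16 0 0 0; -0.3 -0.004 -0.08 0.23 0 0 0; -0.3 0.06 -0.07 0.23 0 0 0; -0.3 0.14 -0.06 0.23 0 0 0; -0.3 0.22 -0.05 0.23 0 0 0; -0.3 0.3 -0.048 0.23 0 0 0; -0.3 0.31 -0.048 0.23 0 0 0",
)

```text
clock: 13.43
eef_pos: [0.6581, 0.1296, 0.2206]
tool_rot: [0.726, 0.688, -0.001, -0.0]
ft_force: [-0.7, -1.0, -1.7]
grip_width: 0.0299
grasp_force: 0.0
```

Emit:
step_arm(
  targets="-0.3 0 0 0 0 0 0; -0.3 0 0 0 0 0 0; -0.3 0 0 0 0 0 0",
)

```text
clock: 13.68
eef_pos: [0.6518, 0.13, 0.2258]
tool_rot: [0.725, 0.689, -0.0, -0.0]
ft_force: [0.7, 0.1, -0.3]
grip_width: 0.0301
grasp_force: 0.0
```

Emit:
step_arm(
  targets="-0.3 0.002 0.001 -0.06 0 0 0; -0.3 0.002 0.001 -0.1 0 0 0; -0.3 0.002 0.001 -0.13 0 0 0; -0.3 0.002 0.001 -0.16 0 0 0; -0.3 0.002 0.001 -0.176 0 0 0; -0.3 0.002 0.001 -0.176 0 0 0",
)

```text
clock: 14.18
eef_pos: [0.6517, 0.1307, 0.1366]
tool_rot: [0.725, 0.689, -0.001, -0.001]
ft_force: [0.2, 0.2, -0.5]
grip_width: 0.0298
grasp_force: 0.0
```

Emit:
step_arm(
  targets="-0.3 -0.03 0.002 0 0 0 0; -0.3 -0.06 0.004 0 0 0 0; -0.3 -0.08 0.005 0 0 0 0; -0.3 -0.1 0.006 0 0 0 0; -0.3 -0.11 0.006 0 0 0 0; -0.3 -0.116 0.006 0 0 0 0; -0.3 -0.122 0.006 0 0 0 0; -0.3 -0.126 0.006 0 0 0 0; -0.3 -0.13 0.006 0 0 0 0; -0.3 -0.13 0.006 0 0 0 0",
)

```text
clock: 15.02
eef_pos: [0.5892, 0.1339, 0.1377]
tool_rot: [0.725, 0.689, 0.0, 0.0]
ft_force: [2.1, 0.2, -0.1]
grip_width: 0.0296
grasp_force: 0.8
```

Emit:
step_arm(
  targets="-0.3 -0.003 0 0 0 0 0; -0.3 -0.006 0 0 0 0 0; -0.3 -0.006 0 0 0 0 0",
)

```text
clock: 15.27
eef_pos: [0.5858, 0.1339, 0.1371]
tool_rot: [0.725, 0.689, -0.0, -0.0]
ft_force: [2.2, 0.1, 0.5]
grip_width: 0.0298
grasp_force: 0.8
```

Emit:
step_arm(
  targets="-0.3 -0.003 0 0 0 0 0; -0.3 -0.006 0 0 0 0 0; -0.3 -0.006 0 0 0 0 0",
)

```text
clock: 15.52
eef_pos: [0.5852, 0.1339, 0.1372]
tool_rot: [0.725, 0.689, 0.002, 0.002]
ft_force: [8.6, 0.3, -2.8]
grip_width: 0.0302
grasp_force: 4.1
```

Emit:
step_arm(
  targets="-0.3 -0.003 0 0 0 0 0; -0.3 -0.006 0 0 0 0 0; -0.3 -0.006 0 0 0 0 0",
)

```text
clock: 15.77
eef_pos: [0.5851, 0.134, 0.1373]
tool_rot: [0.725, 0.689, 0.004, 0.003]
ft_force: [16.2, 0.2, -7.7]
grip_width: 0.0302
grasp_force: 7.8
```

Emit:
step_arm(
  targets="-0.3 0.02 0 0 0 0 0; -0.3 0.02 0 0 0 0 0; -0.3 0.02 0 0.06 0 0 0; -0.3 0.02 0 0.14 0 0 0; -0.3 0.02 0 0.22 0 0 0; -0.3 0.02 0 0.3 0 0 0; -0.3 0 -0.08 0.3 0 0 0; -0.3 -0.06 -0.16 0.3 0 0 0; -0.3 -0.12 -0.24 0.3 0 0 0; -0.3 -0.18 -0.32 0.3 0 0 0",
)

```text
clock: 16.6
eef_pos: [0.5025, -0.0069, 0.2865]
tool_rot: [0.724, 0.689, -0.001, -0.001]
ft_force: [-0.1, -1.0, 0.5]
grip_width: 0.0299
grasp_force: 0.0
```

Emit:
step_arm(
  targets="-0.3 -0.06 -0.08 0 0 0 0; -0.3 -0.1 -0.16 0 0 0 0; -0.3 -0.1 -0.24 0 0 0 0; -0.3 -0.1 -0.3 0 0 0 0; -0.3 -0.1 -0.3 0 0 0 0; -0.3 -0.1 -0.3 0 0 0 0",
)

```text
clock: 17.1
eef_pos: [0.4533, -0.1573, 0.2866]
tool_rot: [0.726, 0.687, -0.0, -0.001]
ft_force: [0.6, 0.5, -0.0]
grip_width: 0.0299
grasp_force: 0.0
```

Run:
```python
from h import *
o=bot.get_obs(); print(o["clock"],o["eef_pos"],o["ft_force"])
t=bot.camera("top")[:,:,::-1]; t0=cv2.imread("pics/top0.png")
a=cv2.resize(t[130:280,110:310],None,fx=4,fy=4,interpolation=2); cv2.imwrite("pics/end.png",a)
```

```text
17.1 [ 0.45333059 -0.15730991  0.28660925] [ 0.62484569  0.54152787 -0.02261142]
```

View pics/end.png

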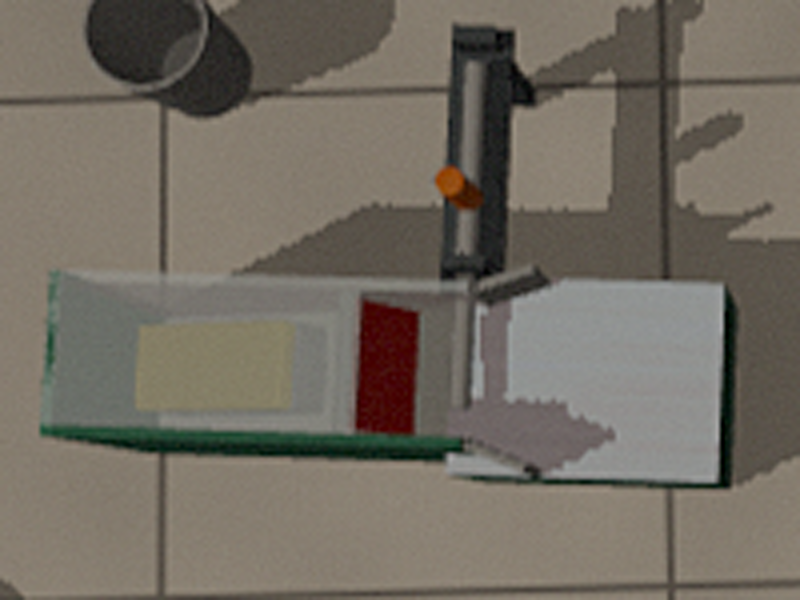

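The final picture shows the tin on the ramp at crop (215,365), the flap shut at (387,368), and the bar across the mouth with the knob home at (451,182).

```bash
python3 -c "
from workcell import bot
print(bot.job_done())"
```

```text
the job is handed in; nothing more can be done
None
```

The yellow-lidded tin is inside the hatch with the flap shut behind it, the bolt is pushed home to its stop, nothing else on the counter was deliberately moved, and the job was handed in at about 17 s.

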